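Roll a crowned plate edge on a floating slide

TASK

Take the hand roller out of its stand, set it down on the green mark of the crowned plate and press with about 8 N, so that the sprung bed sinks by about half its travel; stay on the green mark for 2 seconds, then roll along the edge to the red mark without letting up or bearing down, and stay there for 2 seconds. The plate's carriage floats sideways and runs away from the roller, so follow it and do not let it come near its end stops; disturb nothing else. Then lift off at the red mark and finish while holding the roller clear above the plate, with the carriage back at rest in the middle.

Things in the scene. Friction and masses are not known exactly. Their poses are not given: they have to be found in the camera images.
- slide_base: Fixed steel base of the work slide, 130 x 530 mm, with yellow stop blocks 40 mm high at both ends. Origin: centre of its underside, on the table; z up, y along the slide (the carriage moves and the plate's edge runs along it), x across. Its place and yaw vary from run to run.
- carriage (a joint): Position (m) of the blue floating carriage along the base's y; 0 = middle, end stops at +-0.15 (beyond 0.145 counts as hit). Friction about 0.05 N, damping 2.5 N s/m, weak centring spring 18 N/m: swings freely with a period of about 2.5 s. Moving mass with bed and plate 2.8 kg nominal; the carriage's own 2.0 kg varies by up to 40 %.
- bed (a joint): Downward travel (m) of the sprung bed that carries the crowned plate on the carriage: 0 = up at its stop, unloaded; 0.05 = bottomed. Upward force on the roller: 2 N at the start of travel plus 250 N/m (8 N at 0.024), damping 25 N s/m. Wanted 0.024; good from 0.012 to 0.036 (5 to 11 N).
- crest (a point): Middle, highest point of the crowned steel plate's edge; moves with carriage and bed, axes parallel to the base's; above the base's middle line, 169 mm above the table when unloaded. Edge 44 mm wide (x), a convex arc of radius 280 mm along y, to 93 mm either side. With the roller touching at offset s along y, its axle is sqrt(0.30^2 - s^2) - 0.28 m above the crest.
- green_mark (a point): Green stripe on the edge, at the contact point when the axle is at s = -60 mm along y from the crest (keep within about 10 mm). A roller pressing with F at offset s pushes the carriage along y by -F*s/0.30 N, away from under it, more strongly than the spring: a roller that stands still in space cannot stay on a mark; it must travel with the carriage.
- red_mark (a point): Red stripe on the edge, where the roller touches with its axle at s = +60 mm along y from the crest (keep within about 10 mm). With 8 N on a mark the carriage balances about 90 mm from its middle: towards -y with the roller on the red mark, towards +y with it on the green mark.
- stand: Purple two-walled stand fixed on the table, base 120 x 90 mm. Walls 60 mm apart inside and 62 mm high carry the roller tool's collar between small lips 10 mm high (3 mm clear). Origin: centre of its underside; axes parallel to the tool's at the start. Lift the tool straight out.
- roller_tool: Hand roller, 0.31 kg, upright in its stand. Origin: centre of the collar's underside, 62 mm above the table in the stand. Collar 88 (x) x 40 (y) x 8 mm; black handle 28 (x) x 26 (y) mm from 8 to 78 mm above the origin: grip it across y at about 43 mm. Below, a fork with a free-turning brass roller, radius 20, width 32 mm, axle along x. Use it upright, tool y along the base's y.
- axle (a point): Centre of the roller's axle, on the tool, 26 mm below the tool's origin.
- parts_bin: Purple open bin 110 x 140 x 75 mm, loose, origin at the centre of its underside. Leave alone.
- grease_can: Green can, 60 mm across, 90 mm tall, loose, origin at the centre of its underside. Leave alone.
- wrench: Steel wrench lying loose on the table. Leave alone.
Things that resemble listed ones, but are neither listed nor needed, are in the scene too. What is shaped like the roller_tool but blue is not meant.

How it is judged (in metres and radians):
On the way, in this order (a step that is already met when the one before it is completed fails the run):
1. the tool is in the fingers, lifted out of its stand (contact force between the fingers and roller_tool above 2 N and z of roller_tool in the frame of stand above 0.09 m), for 0.2 s.
2. the roller stays on the green mark, bed pressed to 12-36 mm, for 1.5 s (y of axle in the frame of crest between -0.073 and -0.047 m and value of joint bed between 0.012 and 0.036 m and z of axle in the frame of crest between 0.004 and 0.027 m), for 1.5 s.
3. the roller crosses the crest, bed pressed to 12-36 mm (y of axle in the frame of crest between -0.013 and 0.013 m and value of joint bed between 0.012 and 0.036 m and z of axle in the frame of crest between 0.004 and 0.027 m), for 0.2 s.
4. the roller stays on the red mark, bed pressed to 12-36 mm, for 1.5 s (y of axle in the frame of crest between 0.047 and 0.073 m and value of joint bed between 0.012 and 0.036 m and z of axle in the frame of crest between 0.004 and 0.027 m), for 1.5 s.
At the end, for the whole second after the job is handed in: The roller tool is held in the fingers at rest, its axle more than 45 mm above the crest; the bed is up (within 4 mm), and the carriage is within 30 mm of its middle and slower than 50 mm/s (contact force between the fingers and roller_tool above 2 N and z of axle in the frame of crest above 0.045 m and value of joint bed below 0.004 m and value of joint carriage between -0.03 and 0.03 m and linear speed of roller_tool below 0.03 m/s and velocity of joint carriage between -0.05 and 0.05 m/s); the arm keeps its last pose, push and grip.
It fails at once if the carriage comes within 5 mm of an end stop (value of joint carriage above 0.145 m or value of joint carriage below -0.145 m).
It fails at once if the bed is pressed further than 42 mm (over 12.5 N), or the roller struck with more than 25 N (value of joint bed above 0.042 m or contact force between roller_tool and slide_base above 25 N).
It fails at once if between the marks the roller is near the edge without pressing (bed less than 8 mm down) (y of axle in the frame of crest between -0.04 and 0.04 m and z of axle in the frame of crest between 0 and 0.03 m and value of joint bed below 0.008 m).
It fails at once if the fingers or arm press on the work slide (contact force between any of the arm, the fingers and slide_base above 2 N).
It fails at once if a bystander is moved (distance of any of parts_bin, grease_can, wrench from where it was at the start of the episode above 0.03 m).
It also fails if it takes over 72 s, if anything falls off the work surface, if the arm or the gripper's body presses on something with over 40 N, if the wrist force passes 120 N, or if a joint passes its speed limit or range.

ROBOT

A 6-joint arm with a two-finger parallel gripper is mounted at the origin on the work surface. World frame = base frame: x ahead of the robot, y to its left, z up, the work surface at z = 0. Lengths are in mm, angles in degrees, forces in N, time in s.
With the tool pointing down it reaches from about 350 to 850 mm from the base axis. Payload 8.1 kg.
Tool frame: the origin (TCP) lies midway between the tips of the shut fingers; the grasp point (between the pads) lies 19 mm behind it (r.pinch_z is the distance from the TCP to the grasp point, in mm); z points along the fingers, y is the line along which they close (so a half turn about z gives the same grasp; the last joint's range is limited). The gripper opens to 85 mm and grips with 20 to 120 N. Pads are 22 mm wide; open, the fingers measure 114 mm over their backs; the gripper's body (76 mm by 85 mm) begins 54 mm behind the grasp point. The pads swing forward as they close: fully open they stand 13 mm farther back than shut.
Start: joints at [-74.336, 7.471, 85.268, -0, 87.261, -4.893], TCP at [210.711, -561.789, 231.292] pointing down, gripper open.
Joint ranges: [-169.43, 169.43], [-51.17, 129.36], [1.28, 143.12], [-76.62, 256.62], [0, 156.53], [-152.29, 152.29]. Speed limits (degrees/s): [136.94, 136.94, 159.86, 180, 180, 180].

INTERFACE

Orientations are given as [roll, pitch, yaw] about the fixed x, y, z axes, in that order (R = Rz(yaw) Ry(pitch) Rx(roll)).
In Python, from bench import r gives the robot as it stands.
- The arm moves only by the shell command python3 -m jog 'ROWS' [OPENING] [FORCE]. ROWS is JSON, one flat list of numbers, 6 for each row, row after row: the shift along the tool's x, y, z in m, then the turn, a rotation vector about the tool's x, y, z in rad. A call has 1 to 8 rows; each row is the pose to reach, as a shift and turn from the pose commanded when the call began, along the tool's axes at that moment; what a row does not reach only later rows make up. A row lasts 1/8 s, in which the tool goes at most 62.5 mm and 10.7 degrees, less where a joint would pass 70% of its speed; a pose out of reach is approached as far as the arm can. A call with a gripper value outside its range is refused whole. OPENING is the opening, from -1 (shut) to 1 (fully open), set as the call begins (- or left out, the last holds). The fingers move at their own pace and stop on an object; FORCE is the grip in N (left out, the last holds). Time passes only in rows, so rows that repeat a pose let the fingers close. It gives the time, the measured TCP pose, the force, the opening and the grip force at its end, in the units of the state.
- r.sense(): the state, without advancing time (a new reading comes with each control period).
- r.snapshot(name): name is "scene" or "top" or "wrist"; returns a dict with "pixels" (400x640x3 uint8, red, green, blue), "range_z" (400x640 float32, mm along the optical axis (not along the pixel's ray), 0 where there is no reading), "K" (3x3 intrinsics, pixels), "k1" (the pictures are not rectified: a ray, as slopes to the right and down, at radius r is drawn at 1 + k1 r^2 times it, then the intrinsics apply), "rvec" (rotation vector, rad) and "tvec" (3), from world to camera coordinates, as OpenCV has them. Camera axes: x right, y down, z forward; pixel columns grow to the right and rows downward; lengths in mm; the calibration is good to about 2 mm. A picture is of the moment at which its call begins.
- r.hand_in(): hands the job in; it is judged then, once.
Trained networks look in a picture, given as the dict that the camera call returned (one of the last four; its "shot" number tells which), for a name from the list of things; names that differ only in an ending like _2 or _b are one class to them, and where a whole thing is asked for, a point or a joint stands for the part that bears it (a point fixed in the world has none). Each returns a list of dicts, best first, with "score" (0 to 1); they miss things now and then, are a little off and sometimes report something else, mostly with a low value. They report only what shows in the picture. A call takes as long as a camera call. They do not tell look-alikes from the thing itself.
- r.look_for(picture, target): "bbox" ([left, top, right, bottom] in pixels, round what is visible of it).
- r.outline_of(picture, target): "region" (400x640 bool, what is visible of it) and "bbox" ([left, top, right, bottom] in pixels, round what is visible of it).
The state is a dict: "time": time; "joint_pos": joint angles; "qd": joint speeds; "joint_efforts": joint torques, N m; "tool_pos": TCP position; "tcp_rot": TCP orientation; "ft_force": force on the tool from outside, world axes, zero at the start; "wrist_torque": the same for the moment, N m; "finger_gap": finger opening in mm; "grip_force": force on a finger pad.
Only numpy, scipy, OpenCV 4.12 (cv2) and the standard library are available. Lean on these libraries where they do the work, as an engineer would, in place of code of your own. Each camera call takes 0.05 s, during which the arm holds its last target. There are 200 camera calls.

## Working session

There is one attempt and no reset: what is moved stays moved. The work goes in short steps, Python scripts to look and compute and a shell command to move; the robot and the scene stay as the last step left them, time stands still between calls to the robot, and variables do not carry over. Pictures are saved under pics/ and viewed, at most 10 in all, crops included, and the job is handed in when it is done.

```bash
mkdir -p pics; ls
python3 - <<'E'
from bench import r
import cv2,numpy as np
print(r.sense())
for n in ("scene","top","wrist"):
    p=r.snapshot(n); cv2.imwrite(f"pics/{n}0.png",p["pixels"][:,:,::-1]); np.savez(f"{n}0.npz",**{k:v for k,v in p.items()})
    print(n,p["K"].tolist(),p["k1"],p["rvec"],p["tvec"])
    for t in ("slide_base","stand","roller_tool","crest","carriage"):
        print(t,[(round(d["score"],2),[round(float(b)) for b in d["bbox"]]) for d in r.look_for(p,t)])
a=np.vstack([cv2.imread(f"pics/{n}0.png") for n in ("scene","top")]);cv2.imwrite("pics/both0.png",cv2.resize(a,(480,600)))
E
```

```text
pics
{'time': 0.0, 'joint_pos': array([-7.43362986e+01,  7.51681843e+00,  8.53299319e+01,  1.86095056e-05,
        8.72607688e+01, -4.89390356e+00]), 'qd': array([ 0.02839878, -0.00844932,  0.00779399,  0.07035671, -0.08287494,
       -0.0304144 ]), 'joint_efforts': array([ 4.37448443e-04, -5.69396496e+01, -5.00555241e+01, -4.04028742e-04,
        1.45590454e-02, -6.20222158e-05]), 'tool_pos': array([ 210.55262746, -561.25387474,  230.22034135]), 'tcp_rot': array([-1.79892874e+02, -9.19106723e-03,  2.05575955e+01]), 'ft_force': array([-0.23818922,  0.38139331,  0.23079114]), 'wrist_torque': array([-0.00755339,  0.02972828, -0.02624816]), 'grip_force': 0.0, 'finger_gap': 85.60698288755567}
scene [[446.6134710395517, 0.0, 324.2763189012005], [0.0, 446.6134710395517, 200.55219162571282], [0.0, 0.0, 1.0]] -0.035438022635129206 [ 1.69560649  2.0843677  -0.67606983] [  76.55656503 -354.15601932 1539.58078916]
slide_base [(0.98, [237, 206, 445, 290]), (0.18, [300, 209, 382, 275])]
stand [(0.87, [174, 175, 220, 218])]
roller_tool [(0.97, [230, 161, 256, 197]), (0.81, [182, 168, 205, 198])]
crest [(0.65, [298, 210, 383, 257])]
carriage [(0.83, [301, 205, 382, 275])]
top [[438.9486686688213, 0.0, 316.8865686544229], [0.0, 438.9486686688213, 198.06364179296668], [0.0, 0.0, 1.0]] 0.033260230899352164 [ 2.12049322 -2.17037046  0.16514314] [  65.79965009  527.99592494 1237.67175887]
slide_base [(0.78, [210, 147, 394, 206])]
stand [(0.97, [435, 184, 471, 225])]
roller_tool [(0.8, [402, 205, 423, 237])]
crest [(0.71, [263, 151, 336, 191])]
carriage [(0.65, [264, 144, 332, 202])]
wrist [[283.72114285297624, 0.0, 319.42783307377715], [0.0, 283.72114285297624, 196.67956521159383], [0.0, 0.0, 1.0]] -0.025158586047651275 [-2.36204973  1.63711217  0.25705197] [-599.61787338  -39.31330525  379.94247093]
slide_base []
stand []
roller_tool []
crest []
carriage []
```

View pics/scene0.png

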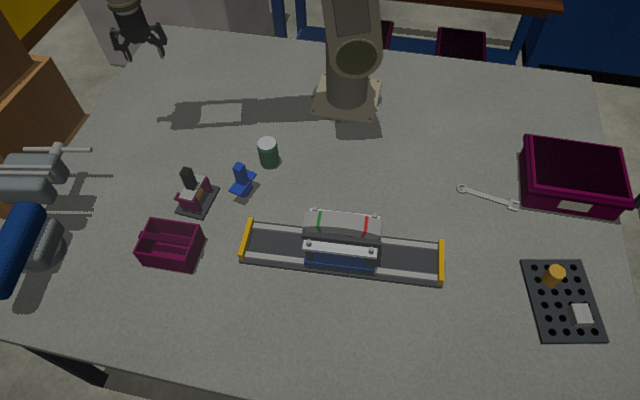

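View pics/top0.png

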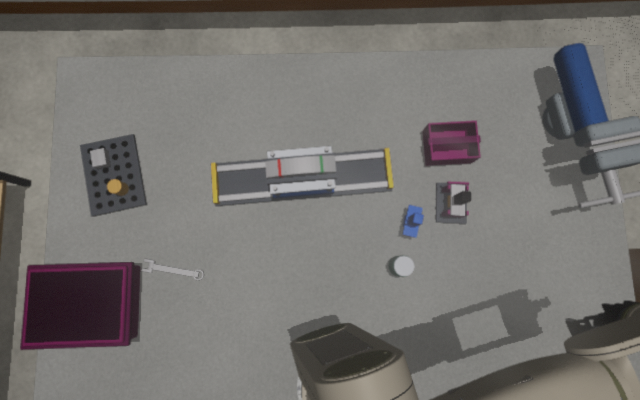

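Scene: the wanted tool (black handle, white collar, purple stand) is at scene (188,180) / top (458,200). The look-alike is the blue tool at scene (240,180) / top (413,220), not meant. The stand could be confused with the purple bin at (170,243) / (453,142). On the slide, green is at top (322,163) and red at (279,167).

```bash
cat > h.py <<'E'
import cv2,numpy as np
def cam(p):
    R,_=cv2.Rodrigues(np.array(p["rvec"],float)); return R,np.array(p["tvec"],float)
def slopes(p,u,v):
    K=p["K"]; x=(np.asarray(u,float)-K[0,2])/K[0,0]; y=(np.asarray(v,float)-K[1,2])/K[1,1]
    a,b=x.copy(),y.copy()
    for _ in range(8):
        f=1+p["k1"]*(a*a+b*b); a,b=x/f,y/f
    return a,b
def cloud(p):
    v,u=np.mgrid[0:400,0:640]; a,b=slopes(p,u,v); z=p["range_z"]
    R,t=cam(p); P=np.stack([a*z,b*z,z],-1)-t; W=P@R; W[z==0]=np.nan; return W
def ray(p,u,v):
    R,t=cam(p); a,b=slopes(p,u,v); d=R.T@np.array([a,b,1.]); return -R.T@t,d/np.linalg.norm(d)
def tri(rs):
    A=sum(np.eye(3)-np.outer(d,d) for c,d in rs); B=sum((np.eye(3)-np.outer(d,d))@c for c,d in rs); return np.linalg.solve(A,B)
def onz(p,u,v,z):
    c,d=ray(p,u,v); return c+d*(z-c[2])/d[2]
E
python3 - <<'E'
from h import *
P={n:dict(np.load(f"{n}0.npz",allow_pickle=True)) for n in("scene","top")}
for n,p in P.items():
    W=cloud(p); h=cv2.cvtColor(p["pixels"],cv2.COLOR_RGB2HSV).astype(int); H,S,V=h[...,0],h[...,1],h[...,2]
    u=np.arange(640)[None]+0*H; v=np.arange(400)[:,None]+0*H
    if n=="scene": box=(230,450,200,295)
    else: box=(205,400,140,210)
    inb=(u>box[0])&(u<box[1])&(v>box[2])&(v<box[3])
    for nm,m in (("yellow",inb&(H>15)&(H<33)&(S>140)&(V>90)),("green",inb&(H>40)&(H<85)&(S>100)),("red",inb&((H<8)|(H>172))&(S>130)),("blue",inb&(H>100)&(H<125)&(S>120))):
        k,l,st,c=cv2.connectedComponentsWithStats(m.astype(np.uint8))
        for i in range(1,k):
            if st[i,4]>12:
                w=W[(l==i)]; w=w[~np.isnan(w[:,0])]
                top=w[w[:,2]>np.percentile(w[:,2],60)] if nm=="yellow" else w
                print(n,nm,st[i,4],c[i].round(1),"med",np.median(w,0).round(1),"min",w.min(0).round(),"max",w.max(0).round())
    # stand region
    b=(170,215,160,222) if n=="scene" else (430,478,178,230)
    m=(u>b[0])&(u<b[1])&(v>b[2])&(v<b[3])
    w=W[m]; px=p["pixels"][m].astype(int)
    for lo,hi in((15,52),(55,64),(64,75),(76,90),(120,150)):
        s=w[(w[:,2]>lo)&(w[:,2]<hi)]
        if len(s): print(n,"stand z",lo,hi,len(s),"c",s.mean(0).round(1),"rect",cv2.minAreaRect(s[:,:2].astype(np.float32)))
E
```

```text
scene yellow 218 [244.6 237.3] med [ 624.6 -159.9   39.6] min [ 558. -171.   16.] max [ 678. -149.   45.]
scene yellow 222 [441.  260.7] med [590.5 351.   39.3] min [524. 342.  18.] max [647. 359.  46.]
scene green 44 [318.4 220.2] med [609.2  39.8 163. ] min [583.  36. 143.] max [627.  45. 167.]
scene red 56 [365.  226.3] med [604.5 150.7 162.5] min [575. 145. 136.] max [621. 155. 167.]
scene blue 109 [337.4 264.9] med [658.1  98.5  47. ] min [647.  10.  42.] max [666. 186.  51.]
scene stand z 15 52 275 c [ 524.4 -334.8   33.9] rect ((512.6047973632812, -343.01092529296875), (69.80815124511719, 86.9915542602539), 86.16594696044922)
scene stand z 55 64 34 c [ 517.3 -325.4   60.5] rect ((528.6528930664062, -328.1337585449219), (45.62327575683594, 108.99483489990234), 57.054649353027344)
scene stand z 64 75 377 c [ 529.7 -343.5   70. ] rect ((549.6922607421875, -348.8796691894531), (60.92066955566406, 167.96755981445312), 84.71424102783203)
scene stand z 76 90 55 c [ 540.9 -341.6   81.1] rect ((568.3621826171875, -339.9578552246094), (133.8265380859375, 33.96941375732422), 2.7638242244
[... 517 characters left out ...]
984375, -337.2400207519531), (74.32856750488281, 96.68315124511719), 82.12458801269531)
top stand z 55 64 33 c [ 512.  -335.8   61.4] rect ((513.5999755859375, -341.8424377441406), (55.158077239990234, 87.33784484863281), 85.34965515136719)
top stand z 64 75 400 c [ 515.1 -343.1   69.9] rect ((514.6837158203125, -345.1824645996094), (59.15156936645508, 96.11906433105469), 86.7627182006836)
top stand z 76 90 22 c [ 508.3 -334.9   83.8] rect ((519.0834350585938, -328.7088317871094), (61.083656311035156, 15.69748592376709), 29.496723175048828)
top stand z 120 150 125 c [ 509.2 -341.9  136.3] rect ((510.116943359375, -343.5072326660156), (24.800962448120117, 28.9461669921875), 83.23689270019531)
```

```bash
python3 -m jog '[0.02,-0.005,-0.005,0,0,0.03, 0.065,-0.018,-0.015,0,0,0.1, 0.12,-0.033,-0.03,0,0,0.17, 0.18,-0.05,-0.04,0,0,0.24, 0.24,-0.066,-0.05,0,0,0.31, 0.295,-0.081,-0.06,0,0,0.37, 0.335,-0.092,-0.07,0,0,0.41, 0.358,-0.098,-0.07,0,0,0.428]' 1
python3 - <<'E'
from bench import r
from h import *
s=r.sense();print(s["tool_pos"],s["tcp_rot"],s["time"])
p=r.snapshot("wrist");np.savez("w1.npz",**p);cv2.imwrite("pics/w1.png",p["pixels"][:,:,::-1])
R,t=cam(p);print("cam",-R.T@t,R[2])
for k in("stand","roller_tool"):
    for d in r.outline_of(p,k): print(k,d["score"],d["bbox"])
E
```

```text
time: 1.9
tool_pos: [513.6, -342.8, 302.5]
tcp_rot: [180.0, -0.1, -3.9]
ft_force: [-0.2, -0.5, 0.4]
finger_gap: 85.3
grip_force: 0.0
[ 513.61046486 -342.78260938  302.52402495] [ 1.79951998e+02 -1.01980073e-01 -3.89045182e+00] 1.9
cam [ 592.06493108 -347.23475478  445.2167138 ] [-0.30436394  0.01922741 -0.95236175]
roller_tool 0.75 [302.8, 135.2, 334.2, 204.1]
roller_tool 0.63 [212.4, 174.8, 258.9, 236.0]
```

View pics/w1.png

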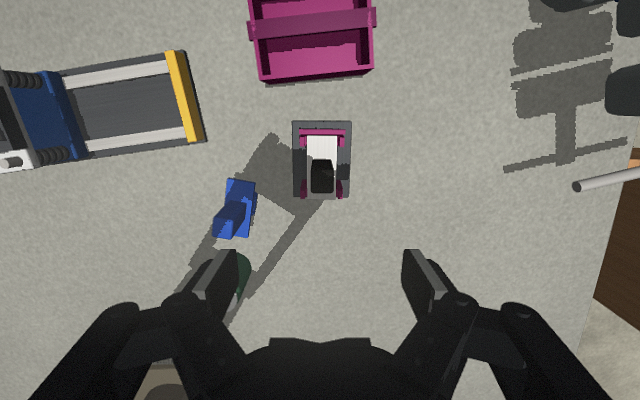

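The wrist view shows the black-handled tool with its white collar at (322,165) in the purple stand on a grey base. The blue look-alike is at (235,208), and the bin is above at (312,38).

Run:
```python
from h import *
P={n:dict(np.load(f,allow_pickle=True)) for n,f in(("wrist","w1.npz"),("top","top0.npz"),("scene","scene0.npz"))}
box={"wrist":(285,360,115,205),"top":(430,478,178,230),"scene":(172,222,160,222)}
rs={}
for n,p in P.items():
    W=cloud(p); h=cv2.cvtColor(p["pixels"],cv2.COLOR_RGB2HSV).astype(int)
    b=box[n]; m=np.zeros((400,640),bool); m[b[2]:b[3],b[0]:b[1]]=1
    white=m&(h[...,1]<60)&(h[...,2]>120)&(W[...,2]>55)&(W[...,2]<85)
    top=m&(h[...,2]<70)&(h[...,1]<90)&(W[...,2]>128)&(W[...,2]<150)
    base=m&(W[...,2]>2)&(W[...,2]<16)
    for nm,k in(("collar",white),("htop",top),("base",base)):
        w=W[k]
        if len(w)<5: continue
        q=cv2.minAreaRect(w[:,:2].astype(np.float32))
        vv,uu=np.nonzero(k)
        print(n,nm,len(w),"med",np.median(w,0).round(1),"rect",np.round(q[0],1),np.round(q[1],1),round(q[2],1),"px",uu.mean().round(1),vv.mean().round(1))
        rs.setdefault(nm,[]).append(ray(p,uu.mean(),vv.mean()))
print("tri htop",tri(rs["htop"]).round(1), [ (x-tri(rs["htop"])).round(0)[:2] for x,_ in rs["htop"]][:0])
# slide: wrist's view of yellow
p=P["top"]
```

```text
wrist collar 801 med [ 538.1 -349.3   69.9] rect [ 512.2 -345.2] [39.2 87.3] 85.3 px 322.7 150.7
wrist htop 584 med [ 514.  -345.2  139.7] rect [ 512.8 -345.3] [24.8 27. ] 85.8 px 321.9 179.6
wrist base 1969 med [ 523.2 -344.3    9.8] rect [ 507.8 -348.9] [105.2 139.2] 89.9 px 320.6 152.2
top collar 284 med [ 496.1 -342.8   69.6] rect [ 511.9 -348.6] [47.1 90.1] 86.3 px 457.0 200.1
top htop 99 med [ 510.5 -342.3  138.7] rect [ 509.7 -343.8] [24.8 26. ] 84.9 px 465.1 196.4
top base 772 med [ 497.3 -323.6    8.1] rect [ 509.6 -353.8] [140.5 158.1] 86.4 px 448.3 205.8
scene collar 184 med [ 532.  -344.1   70.4] rect [ 512.6 -344.3] [41.7 90.3] 77.8 px 190.6 188.8
scene htop 101 med [ 517.4 -343.5  138.8] rect [ 514.7 -345.5] [26.3 27.1] 85.1 px 185.5 172.0
scene base 874 med [ 515.6 -328.6    7.6] rect [ 475.4 -366.9] [248.5 151.2] 19.9 px 199.5 196.9
tri htop [ 511.6 -345.5  131.9] []
```

```bash
python3 -m jog '[0,0.001,0.025,0,0,0.012, 0,0.001,0.07,0,0,0.012, 0,0.001,0.12,0,0,0.012, 0,0.001,0.165,0,0,0.012, 0,0.001,0.195,0,0,0.012, 0,0.001,0.21,0,0,0.012, 0,0.001,0.216,0,0,0.012, 0,0.001,0.216,0,0,0.012]' 1; python3 -m jog '[0,0,0,0,0,0,0,0,0,0,0,0,0,0,0,0,0,0,0,0,0,0,0,0,0,0,0,0,0,0]' -1 80; python3 -c "
from bench import r
print(r.sense())"
```

```text
time: 3.05
tool_pos: [511.7, -346.0, 86.2]
tcp_rot: [180.0, -0.1, -4.7]
ft_force: [0.0, 0.6, 0.6]
finger_gap: 85.6
grip_force: 0.0
time: 3.68
tool_pos: [511.8, -345.5, 85.9]
tcp_rot: [180.0, -0.0, -4.6]
ft_force: [-0.1, 0.6, 4.4]
finger_gap: 25.1
grip_force: 79.2
{'time': 3.675, 'joint_pos': array([-3.87806890e+01,  1.63919479e+01,  9.06945050e+01,  6.82733417e-03,
        7.28598231e+01,  5.58653236e+01]), 'qd': array([-0.08506633, -0.08239756,  0.04933566,  0.04475821, -0.0055641 ,
        0.04795104]), 'joint_efforts': array([-3.17626214e-01, -5.87101293e+01, -4.44963419e+01, -1.67637616e-01,
       -2.18152902e-01,  2.85570341e-02]), 'tool_pos': array([ 511.81352105, -345.4924197 ,   85.91961324]), 'tcp_rot': array([ 1.79975255e+02, -4.81304238e-02, -4.64801129e+00]), 'ft_force': array([-0.09320026,  0.5908129 ,  4.39506674]), 'wrist_torque': array([0.15208478, 0.06124837, 0.06173372]), 'grip_force': 79.2420244216919, 'finger_gap': 25.0535622279922}
```

```bash
python3 -m jog '[0,0,-0.01,0,0,0, 0,0,-0.03,0,0,0, 0,0,-0.07,0,0,0, 0,0,-0.12,0,0,0, 0,0,-0.165,0,0,0, 0,0,-0.195,0,0,0, 0,0,-0.21,0,0,0, 0,0,-0.214,0,0,0]'
python3 -m jog '[0.002,-0.015,0,0,0,-0.006, 0.009,-0.055,0,0,0,-0.02, 0.017,-0.105,0,0,0,-0.04, 0.026,-0.16,0,0,0,-0.06, 0.035,-0.215,0,0,0,-0.08, 0.043,-0.265,0,0,0,-0.1, 0.05,-0.31,0,0,0,-0.12, 0.056,-0.345,0,0,0,-0.135]'
python3 - <<'E'
from h import *
from bench import r
s=r.sense();print(s["time"],s["tool_pos"],s["tcp_rot"],s["ft_force"],s["finger_gap"])
p=r.snapshot("wrist");np.savez("w2.npz",**p);cv2.imwrite("pics/w2.png",p["pixels"][:,:,::-1])
allp=[]
for n in("scene","top"):
    q=dict(np.load(f"{n}0.npz",allow_pickle=True));W=cloud(q);h=cv2.cvtColor(q["pixels"],cv2.COLOR_RGB2HSV).astype(int)
    m=(h[...,0]>15)&(h[...,0]<33)&(h[...,1]>120)&(W[...,2]>35)&(W[...,2]<45)&(W[...,0]>500)&(W[...,0]<700)&(W[...,1]>-200)&(W[...,1]<400)
    w=W[m].astype(np.float32);rc=cv2.minAreaRect(w[:,:2]);a=w[w[:,1]<100];b=w[w[:,1]>100]
    ra,rb=cv2.minAreaRect(a[:,:2])[0],cv2.minAreaRect(b[:,:2])[0]
    print(n,rc,ra,rb,np.degrees(np.arctan2(-(rb[0]-ra[0]),rb[1]-ra[1])),a[:,2].mean())
    g=(np.abs(W[...,0]-602)<40)&(W[...,1]>0)&(W[...,1]<190)&(W[...,2]>162)&(W[...,2]<175)
    w=W[g].astype(np.float32);print("plate top",len(w),cv2.minAreaRect(w[:,:2]),np.percentile(w[:,2],[50,98]))
E
```

```text
time: 4.68
tool_pos: [511.6, -345.5, 300.3]
tcp_rot: [180.0, -0.1, -4.7]
ft_force: [0.4, 0.1, -4.2]
finger_gap: 25.2
grip_force: 78.7
time: 5.68
tool_pos: [594.3, -2.8, 297.1]
tcp_rot: [-179.9, 0.2, 3.2]
ft_force: [0.5, -0.1, -3.1]
finger_gap: 25.3
grip_force: 79.1
5.675 [594.30443009  -2.80363724 297.14628659] [-179.93937768    0.18832664    3.22888448] [ 0.50859534 -0.13493955 -3.07878524] 25.27182111377226Traceback (most recent call last):
  File "<stdin>", line 9, in <module>
cv2.error: OpenCV(4.12.0) /io/opencv/modules/imgproc/src/convhull.cpp:143: error: (-215:Assertion failed) total >= 0 && (depth == CV_32F || depth == CV_32S) in function 'convexHull'
```

View pics/w2.png

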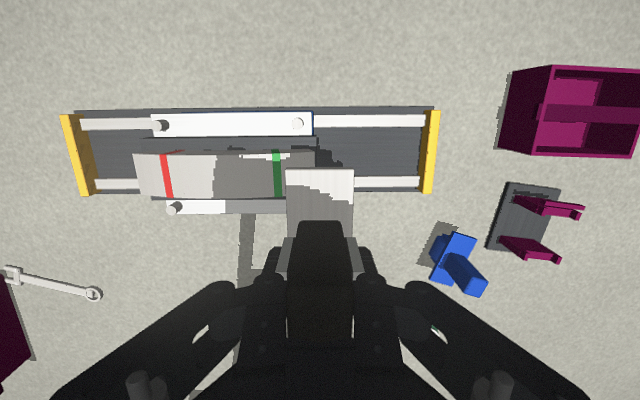

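The wrist view shows the collar of the held tool at (320,195). The plate ahead has its green stripe at (277,173) and red at (166,175), and the stop blocks are at (75,155) and (430,152).

Run:
```python
from h import *
C=lambda w:np.ascontiguousarray(w[:,:2],dtype=np.float32)
for n in("scene0","top0","w2"):
    q=dict(np.load(f"{n}.npz",allow_pickle=True));W=cloud(q);h=cv2.cvtColor(q["pixels"],cv2.COLOR_RGB2HSV).astype(int)
    reg=(W[...,0]>500)&(W[...,0]<700)&(W[...,1]>-200)&(W[...,1]<400)
    m=reg&(h[...,0]>15)&(h[...,0]<33)&(h[...,1]>110)&(W[...,2]>35)&(W[...,2]<45)
    w=W[m];a=w[w[:,1]<100];b=w[w[:,1]>100]
    ra,rb=[cv2.minAreaRect(C(k)) for k in(a,b)]
    th=np.degrees(np.arctan2(-(rb[0][0]-ra[0][0]),rb[0][1]-ra[0][1]))
    print(n,np.round(ra[0],1),np.round(ra[1],1),np.round(rb[0],1),np.round(rb[1],1),"mid",(np.add(ra[0],rb[0])/2).round(1),"yaw",th.round(2),"all",cv2.minAreaRect(C(w)),"z",w[:,2].mean().round(1))
    for nm,k in(("green",(h[...,0]>40)&(h[...,0]<85)&(h[...,1]>90)),("red",((h[...,0]<8)|(h[...,0]>172))&(h[...,1]>110))):
        k=k&reg&(W[...,2]>140)&(W[...,2]<175);w=W[k]
        if len(w): print("  ",nm,len(w),w.mean(0).round(1),w.max(0).round(0),w.min(0).round(0))
    k=reg&(W[...,2]>163)&(W[...,2]<173)&(W[...,1]>0)&(h[...,1]<40);w=W[k]; print("  top",len(w),cv2.minAreaRect(C(w)),np.percentile(w[:,2],95))
```

```text
scene0 [ 617.7 -160.3] [120.9  14.4] [584.9 349.6] [120.9  13.5] mid [601.3  94.6] yaw 3.68 all ((601.349365234375, 94.26570129394531), (120.98258972167969, 525.1551513671875), 3.6889474391937256) z 39.3
   green 50 [610.   40.1 161. ] [627.  47. 167.] [583.  36. 143.]
   red 62 [602.4 150.7 160.4] [621. 155. 167.] [575. 145. 141.]
  top 723 ((599.3660278320312, 96.14513397216797), (49.7243766784668, 135.84039306640625), 3.2599565982818604) 170.4695426658114
top0 [ 615.7 -158.4] [117.9  13.9] [582.9 352.4] [117.3  14.1] mid [599.3  97. ] yaw 3.67 all ((599.092529296875, 97.35299682617188), (117.94476318359375, 526.210205078125), 3.7047934532165527) z 39.3
   red 33 [595.  152.6 163.2] [615. 156. 168.] [574. 150. 159.]
  top 619 ((598.862060546875, 97.80926513671875), (45.44341278076172, 147.61306762695312), 3.628865957260132) 171.10591674513043
w2 [ 616.6 -158.7] [118.4  14.9] [584.6 352.1] [118.1  15.8] mid [600.6  96.7] yaw 3.59 all ((600.7119750976562, 97.05824279785156), (118.41602325439453, 527.3826293945312), 3.5638091564178467) z 39.4
   green 356 [606.2  41.4 162.7] [626.  50. 166.] [582.  37. 144.]
   red 304 [598.4 152.9 162.8] [620. 161. 166.] [575. 146. 141.]
  top 4541 ((600.5379028320312, 96.09013366699219), (44.6660270690918, 128.2795867919922), 3.4670567512512207) 169.47374791031277
```

```bash
cat > ctl.py <<'E'
import sys,json,os
from h import *
from bench import r
B=np.array([600.4,96.3]);TH=np.radians(3.65);ey=np.array([-np.sin(TH),np.cos(TH)]);ex=np.array([np.cos(TH),np.sin(TH)])
h=lambda s:np.sqrt(max(300.**2-s*s,1))-280
AX=50. # axle below TCP
M=2.8
def tobase(W): d=W[...,:2]-B; return np.stack([d@ex,d@ey,W[...,2]],-1)
def meas(p):
    H=cv2.cvtColor(p["pixels"],cv2.COLOR_RGB2HSV).astype(int);b=tobase(cloud(p))
    m=(H[...,0]>100)&(H[...,0]<125)&(H[...,1]>120)&(abs(b[...,1])<260)&(b[...,0]>30)&(b[...,0]<80)&(b[...,2]>20)&(b[...,2]<80)
    v,u=np.nonzero(m);o,d=ray(p,u.mean(),v.mean());n=np.append(ex,0);k=(59-(o[:2]-B)@ex)/(d@n);c=((o+k*d)[:2]-B)@ey
    return c,b,H,m.sum()
def bed(b,H,c,xr):
    y=b[...,1]-c;e=169+np.sqrt(np.maximum(280.**2-y*y,0))-280-b[...,2]
    m=(abs(b[...,0])<17)&(abs(y)<85)&(abs(b[...,1]-xr)>35)&(e>-8)&(e<45)
    return (np.median(e[m]) if m.sum()>10 else np.nan),m.sum()
def sim(c,v,cmd,T0,T1,dt=.005,st=None):
    # cmd(t)->(Y,Z); returns c,v
    t=T0
    while t<T1-1e-9:
        Y,Z=cmd(t);s=Y-c;q=169+h(s)-(Z-AX);F=2+.25*q if q>0 and abs(s)<95 else 0
        f=-F*s/300*1000-18*c-2.5*v-50*np.tanh(v/2)   # mN
        v+=f/M*dt;c+=v*dt;t+=dt
    return c,v
if __name__=="__main__":
    S=json.load(open("st.json")) if os.path.exists("st.json") else None
    p=r.snapshot("scene");s=r.sense();now=s["time"]-.05
    if S is None:
        z0=dict(np.load("scene0.npz",allow_pickle=True));c0,b0,H0,n0=meas(z0);tp=tobase(np.array(s["tool_pos"]))
        S=dict(c0=c0,q0=float(bed(b0,H0,0,999)[0]),c=0,v=0,t=now,Y=float(tp[1]),Z=float(tp[2]),X=float(tp[0]));print("init",S,n0)
    rows=[tuple(map(float,x.split(","))) for x in sys.argv[1].split()] if sys.argv[1] else []
    t0=S["t"]+.05 if rows else S["t"]; ts=[S["t"],t0]+[t0+.125*(i+1) for i in range(len(rows))];lag=.04
    Ys=[S["Y"]]*2+[S["Y"]-y for y,z in rows];Zs=[S["Z"]]*2+[S["Z"]-z for y,z in rows]
    cmd=lambda t:(np.interp(t-lag,ts,Ys),np.interp(t-lag,ts,Zs))
    c,v=sim(S["c"],S["v"],cmd,S["t"],now)
    cm,b,H,n=meas(p);cm-=S["c0"];e=cm-c
    tp=tobase(np.array(s["tool_pos"]));Y,Z=Ys[-1],Zs[-1]
    qm,nq=bed(b,H,cm,tp[1])
    print(f"t{now:.2f} pred c{c:.1f} v{v:.1f} meas c{cm:.1f} | n{n} bed_img {qm-S['q0']:.1f}({nq}) F-ft {s['ft_force'].round(1)} tcp {tp.round(1)} cmd Y{Y:.1f} Z{Z:.1f} rot {s['tcp_rot'].round(1)}")
    c+=.7*e;v+=1.2*e
    sc=tp[1]-c;qk=169+h(sc)-(tp[2]-AX);print(f"est c{c:.1f} v{v:.1f} s{sc:.1f} q_kin{qk:.1f}")
    S.update(c=c,v=v,t=now,Y=Y,Z=Z);json.dump(S,open("st.json","w"))
    if len(sys.argv)>2:
        T,sT,qT=map(float,sys.argv[2:5]);s0=Y-c;q0=169+h(s0)-(Z-AX)
        if len(sys.argv)>5: s0=float(sys.argv[5])
        c,v=sim(c,v,lambda t:(Y,Z),0,.05);out=[];Yp,Zp=Y,Z;s0b=Y-c
        for i in range(8):
            for _ in range(3):  # fixed-point: want s,q at row's end
                a=min((i+1)*.125/T,1);sd=s0b+(sT-s0b)*a;qd=q0+(qT-q0)*a
                if _==0: ce=c+v*.125
                Yn=ce+sd;Zn=169+h(sd)-qd+AX
                ce,ve=sim(c,v,lambda t:(Yp+(Yn-Yp)*t/.125,Zp+(Zn-Zp)*t/.125),0,.125)
            c,v=ce,ve;Yp,Zp=Yn,Zn;out.append(f"{Y-Yn:.1f},{Z-Zn:.1f}(s{sd:.0f} q{qd:.0f} c{c:.0f} v{v:.0f})")
        print("  ".join(out))
E
python3 -m jog '[0.003,-0.01,0.01,0,0,-0.003, 0.008,-0.025,0.025,0,0,-0.008, 0.012,-0.036,0.04,0,0,-0.009, 0.012,-0.0386,0.047,0,0,-0.009, 0.012,-0.0386,0.047,0,0,-0.009, 0.012,-0.0386,0.047,0,0,-0.009]'; python3 ctl.py ""; python3 ctl.py ""
python3 -c "
from h import *
from bench import r
p=r.snapshot('wrist');cv2.imwrite('pics/w3.png',p['pixels'][:,:,::-1])
p=r.snapshot('scene');cv2.imwrite('pics/s3.png',cv2.resize(p['pixels'][150:300,200:460,::-1],None,fx=3,fy=3))"
```

```text
time: 6.48
tool_pos: [605.4, 32.7, 253.0]
tcp_rot: [180.0, -0.1, 3.6]
ft_force: [-0.4, -0.2, -2.6]
finger_gap: 25.2
grip_force: 79.5
init {'c0': np.float64(-2.981738822420251), 'q0': 0.10460957268460902, 'c': 0, 'v': 0, 't': 6.4750000000000005, 'Y': -63.8551393120281, 'Z': 253.19503365062457, 'X': 1.077532430575526} 111
t6.48 pred c0.0 v0.0 meas c-1.1 | n142 bed_img -0.0(579) F-ft [-0.  -0.3 -2.7] tcp [  1.1 -63.9 253.2] cmd Y-63.9 Z253.2 rot [ 1.8e+02 -1.0e-01  3.6e+00]
est c-0.8 v-1.4 s-63.1 q_kin-20.9
t6.53 pred c-0.9 v-0.6 meas c-2.0 | n140 bed_img -0.1(579) F-ft [-0.5  0.5 -3.6] tcp [  1.1 -63.8 253.3] cmd Y-63.9 Z253.2 rot [ 1.8e+02 -1.0e-01  3.6e+00]
est c-1.7 v-2.0 s-62.2 q_kin-20.8
```

View pics/s3.png

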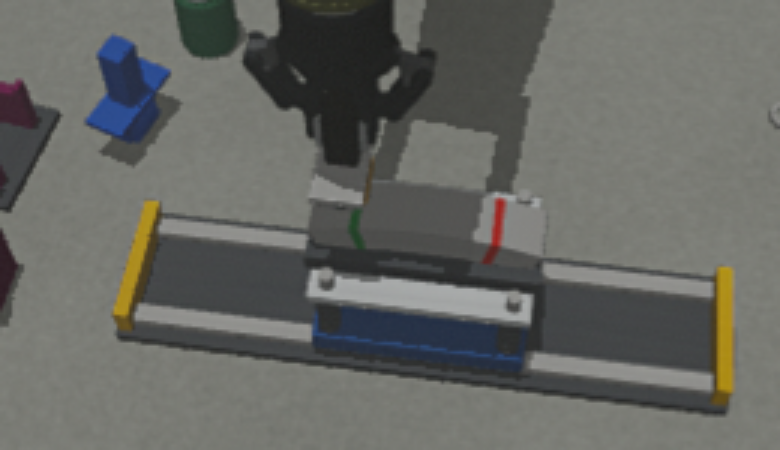

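View pics/w3.png

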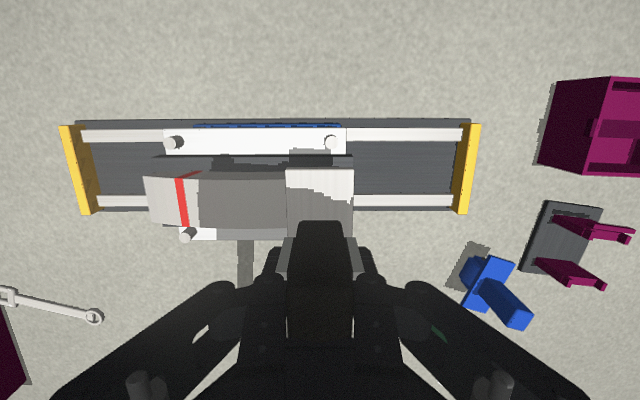

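The tool sits over the green mark: scene crop (340,190) above the green stripe at (356,228), with red at (495,230). In the wrist view red is at (182,200) and green is hidden under the collar. Everything is at rest.

```bash
python3 -m jog '[0,-0.002,0.006,0,0,0, 0,-0.004,0.012,0,0,0, 0,-0.004,0.016,0,0,0, 0,-0.004,0.017,0,0,0, 0,-0.004,0.017,0,0,0]'
python3 -c "
import json;S=json.load(open('st.json'));S['c0']-=1.6;S['c']=0;S['v']=0;json.dump(S,open('st.json','w'))"
python3 ctl.py "-2,6 -4,12 -4,16 -4,17 -4,17" 3 -60 20
```

```text
time: 7.3
tool_pos: [604.9, 37.2, 235.2]
tcp_rot: [180.0, 0.0, 3.6]
ft_force: [0.2, 0.1, -2.9]
finger_gap: 25.1
grip_force: 79.5
t7.30 pred c0.0 v0.0 meas c2.8 | n157 bed_img 0.5(587) F-ft [-0.  -0.2 -3.6] tcp [  0.8 -59.3 235.4] cmd Y-59.9 Z236.2 rot [180.   -0.    3.6]
est c1.9 v3.3 s-61.2 q_kin-2.7
-0.1,1.0(s-62 q-3 c2 v-0)  -0.1,2.0(s-62 q-2 c2 v-1)  -0.0,2.9(s-62 q-1 c2 v-1)  -0.1,3.9(s-62 q0 c2 v4)  -1.6,4.9(s-62 q1 c3 v19)  -4.9,5.8(s-61 q2 c6 v32)  -9.8,6.8(s-61 q3 c11 v43)  -15.8,7.8(s-61 q4 c17 v51)
```

Run:
```python
from ctl import *
ps=[dict(np.load("scene0.npz",allow_pickle=True))]+[r.snapshot("scene") for _ in range(4)]
def ext(b,m):
    a=[]
    for i in np.nonzero(m.sum(1)>20)[0]:
        y=b[i,m[i],1];a.append((y.min(),y.max()))
    a=np.array(a);return np.median(a,0).round(1),a.mean(0).round(1),len(a)
for p in ps:
    c,b,H,n=meas(p)
    x,y,z=b[...,0],b[...,1],b[...,2]
    print(round(c,1),"guard",ext(b,(x>35)&(x<85)&(z>52)&(z<125)&(abs(y)<260)),"plate",ext(b,(abs(x)<26)&(z>130)&(z<172)&(abs(y)<260)))
    w=(x>35)&(x<85)&(z>52)&(z<125)&(abs(y)<260); print(np.percentile(z[w],[1,50,99]),np.percentile(x[w],[1,50,99]))
```

```text
-3.0 guard (array([-87.6,  88. ]), array([-86.1,  77.5]), 15) plate (array([-92.5,  91.6]), array([-74.6,  76.8]), 29)
[ 54.17217634 114.94473404 123.25171855] [35.13173048 52.00670143 60.98613504]
-2.7 guard (array([-87.8,  87.6]), array([-86.3,  72.5]), 16) plate (array([-92.6,  91.5]), array([-78.7,  79.8]), 27)
[ 53.0105645  114.93565514 123.84994906] [35.16752918 52.15139173 60.74851406]
-3.1 guard (array([-87.7,  87.5]), array([-86.2,  73. ]), 17) plate (array([-92.5,  91.5]), array([-78. ,  79.8]), 27)
[ 54.18839259 114.90431905 122.9778483 ] [35.22981795 52.42579998 60.71902584]
-0.9 guard (array([-87.6,  88. ]), array([-86.2,  77. ]), 15) plate (array([-92.5,  91.7]), array([-74.1,  80.3]), 28)
[ 53.41669519 114.85820203 122.40484676] [35.16715208 52.46434033 60.67685537]
-1.5 guard (array([-87.2,  87.9]), array([-86.,  76.]), 15) plate (array([-92.4,  91.4]), array([-78.2,  79.7]), 27)
[ 53.0784665  114.92830896 122.49203766] [35.30538771 52.47332127 60.74117256]
```

```bash
python3 - <<'E'
s=open("ctl.py").read()
i=s.index("    m=(H[...,0]>100)");j=s.index("def bed")
s=s[:i]+'''    x,y,z=b[...,0],b[...,1],b[...,2];m=(x>35)&(x<85)&(z>52)&(z<125)&(abs(y)<260)
    a=np.array([(y[k,m[k]].min(),y[k,m[k]].max()) for k in np.nonzero(m.sum(1)>20)[0]])
    return np.median(a,0).mean(),b,H,m.sum()
'''+s[j:]
s=s.replace("c+=.7*e;v+=1.2*e","c+=.9*e;v+=1.5*e")
open("ctl.py","w").write(s)
import json;S=json.load(open('st.json'));S['c0']=.15;S['c']=0;S['v']=0;json.dump(S,open('st.json','w'))
E
python3 ctl.py "" 3 -60 20
```

```text
t7.55 pred c0.0 v0.0 meas c-0.2 | n952 bed_img 0.2(556) F-ft [ 0.4  0.1 -3.4] tcp [  0.8 -59.3 235.5] cmd Y-59.9 Z236.2 rot [180.   -0.    3.6]
est c-0.2 v-0.4 s-59.1 q_kin-2.4
0.0,1.0(s-60 q-2 c-0 v0)  0.0,1.9(s-60 q-1 c-0 v0)  0.0,2.9(s-60 q-0 c-0 v0)  -0.5,3.9(s-60 q1 c0 v12)  -2.9,4.8(s-60 q2 c3 v26)  -7.1,5.8(s-60 q3 c7 v39)  -12.7,6.8(s-60 q4 c13 v49)  -19.2,7.8(s-60 q5 c19 v55)
```

```bash
python3 -m jog '[0,0,0.001,0,0,0, 0,0,0.002,0,0,0, 0,0,0.003,0,0,0, 0,-0.0005,0.004,0,0,0, 0,-0.003,0.005,0,0,0]' >/dev/null
python3 ctl.py "0,1 0,2 0,3 -0.5,4 -3,5" 2.3 -60 20
```

```text
t8.22 pred c2.1 v23.2 meas c6.2 | n945 bed_img 2.2(582) F-ft [-0.2  0.6 -1.1] tcp [  0.7 -55.9 230.3] cmd Y-56.9 Z231.2 rot [-180.    -0.     3.6]
est c5.7 v29.3 s-61.6 q_kin2.4
-5.0,1.3(s-64 q2 c12 v42)  -10.9,2.3(s-64 q3 c18 v48)  -17.4,3.3(s-64 q4 c24 v52)  -24.1,4.2(s-63 q5 c31 v52)  -30.7,5.2(s-63 q6 c37 v49)  -36.8,6.2(s-63 q7 c43 v44)  -42.2,7.1(s-63 q8 c48 v38)  -46.7,8.1(s-62 q9 c52 v31)
```

```bash
python3 -m jog '[0,-0.006,0.0015,0,0,0, 0,-0.012,0.0025,0,0,0, 0,-0.019,0.0035,0,0,0, 0,-0.025,0.0045,0,0,0]' >/dev/null
python3 ctl.py "-6,1.5 -12,2.5 -19,3.5 -25,4.5" 1.8 -60 20
```

```text
t8.77 pred c30.1 v51.0 meas c32.2 | n956 bed_img 6.6(580) F-ft [ 0.1 -0.6  0.4] tcp [  0.7 -29.9 225.7] cmd Y-31.9 Z226.7 rot [-180.    -0.     3.6]
est c32.0 v54.1 s-61.9 q_kin6.9
-6.8,1.5(s-66 q6 c41 v48)  -12.9,2.4(s-66 q7 c47 v42)  -18.2,3.3(s-65 q8 c51 v35)  -22.5,4.2(s-65 q9 c55 v27)  -25.9,5.1(s-64 q10 c58 v20)  -28.4,6.1(s-64 q12 c60 v13)  -30.2,7.0(s-63 q13 c62 v8)  -31.4,7.9(s-63 q14 c62 v5)
```

```bash
python3 -m jog '[0,-0.007,0.002,0,0,0, 0,-0.0135,0.003,0,0,0, 0,-0.019,0.004,0,0,0, 0,-0.0235,0.005,0,0,0, 0,-0.027,0.006,0,0,0]' >/dev/null
python3 ctl.py "-7,2 -13.5,3 -19,4 -23.5,5 -27,6" 1.2 -60 20
```

```text
t9.45 pred c58.6 v22.4 meas c65.8 | n970 bed_img 11.0(619) F-ft [-0.1 -1.3  1.2] tcp [  0.8  -3.6 219.7] cmd Y-4.9 Z220.7 rot [-180.    -0.     3.6]
est c65.1 v33.2 s-68.7 q_kin11.4
-4.0,1.1(s-70 q11 c69 v17)  -6.8,1.9(s-69 q12 c71 v8)  -8.5,2.6(s-68 q13 c71 v1)  -9.6,3.4(s-67 q14 c71 v-2)  -10.5,4.2(s-65 q15 c71 v-1)  -11.6,4.9(s-64 q16 c71 v-0)  -12.9,5.7(s-63 q17 c71 v1)  -14.3,6.5(s-62 q18 c71 v2)
```

```bash
python3 -m jog '[0,-0.0075,0.0005,0,0,0, 0,-0.013,0.001,0,0,0, 0,-0.017,0.002,0,0,0, 0,-0.019,0.0025,0,0,0]' >/dev/null
python3 ctl.py "-7.5,0.5 -13,1 -17,2 -19,2.5" 1.0 -60 20
```

```text
t10.00 pred c69.8 v-8.3 meas c79.0 | n965 bed_img 14.5(587) F-ft [-1.1 -1.4  1.7] tcp [  0.8  15.2 217.2] cmd Y14.1 Z218.2 rot [-180.    -0.     3.6]
est c78.1 v5.5 s-62.9 q_kin15.1
-0.0,0.7(s-64 q15 c78 v-7)  0.7,1.3(s-63 q15 c77 v-12)  1.8,2.0(s-63 q16 c75 v-13)  2.9,2.6(s-62 q17 c73 v-12)  3.7,3.3(s-62 q18 c72 v-9)  4.1,3.9(s-61 q18 c71 v-4)  3.7,4.6(s-61 q19 c71 v1)  2.9,5.3(s-60 q20 c71 v4)
```

```bash
sed -i 's/^M=2.8/M=3.4/; s/^AX=50\. /AX=50.9 /' ctl.py; python3 -m jog '[0,-0.001,0.0015,0,0,0, 0,-0.0015,0.003,0,0,0, 0,-0.002,0.004,0,0,0, 0,-0.002,0.0045,0,0,0]' >/dev/null
python3 ctl.py "-1,1.5 -1.5,3 -2,4 -2,4.5" 0.6 -60 20
```

```text
t10.55 pred c76.5 v-1.9 meas c81.1 | n947 bed_img 19.0(587) F-ft [-0.5 -2.1  2.7] tcp [  0.8  16.6 212.8] cmd Y16.1 Z213.7 rot [180.   -0.    3.6]
est c80.7 v5.0 s-64.0 q_kin20.2
-1.4,0.0(s-64 q19 c81 v2)  -2.5,-0.0(s-63 q20 c81 v0)  -3.5,-0.1(s-62 q20 c81 v-1)  -4.4,-0.1(s-61 q20 c81 v-1)  -4.9,-0.1(s-60 q20 c81 v-2)  -4.7,-0.1(s-60 q20 c81 v-2)  -4.3,-0.1(s-60 q20 c80 v-3)  -4.0,-0.1(s-60 q20 c80 v-2)
```

```bash
python3 -m jog '[0,-0.0015,0,0,0,0, 0,-0.003,0,0,0,0, 0,-0.004,0,0,0,0, 0,-0.005,0,0,0,0, 0,-0.005,0,0,0,0, 0,-0.005,0,0,0,0]' >/dev/null
python3 ctl.py "-1.5,0 -3,0 -4,0 -5,0 -5,0 -5,0" 0.6 -60 20
```

```text
t11.35 pred c80.9 v-2.2 meas c82.3 | n957 bed_img 19.8(559) F-ft [-1.4 -1.6  4.2] tcp [  0.8  21.7 212.8] cmd Y21.1 Z213.7 rot [180.   -0.    3.6]
est c82.2 v-0.1 s-60.5 q_kin20.9
-0.0,-0.0(s-61 q20 c82 v-2)  0.0,-0.1(s-61 q20 c82 v-2)  0.1,-0.1(s-60 q20 c81 v-3)  0.3,-0.1(s-60 q20 c81 v-3)  0.5,-0.1(s-60 q20 c81 v-3)  0.8,-0.1(s-60 q20 c80 v-3)  1.2,-0.1(s-60 q20 c80 v-3)  1.5,-0.1(s-60 q20 c80 v-2)
```

```bash
python3 -m jog '[0,0,0,0,0,0, 0,0,0,0,0,0, 0,0,0,0,0,0, 0,0,0,0,0,0, 0,0,0,0,0,0, 0,0,0,0,0,0, 0,0,0,0,0,0, 0,0,0,0,0,0]' >/dev/null
python3 ctl.py "0,0 0,0 0,0 0,0 0,0 0,0 0,0 0,0" 3 60 20
```

```text
t12.40 pred c79.7 v-2.6 meas c82.3 | n941 bed_img 19.8(557) F-ft [-0.6 -1.9  3.4] tcp [  0.8  21.7 212.8] cmd Y21.1 Z213.7 rot [180.   -0.    3.6]
est c82.1 v1.3 s-60.4 q_kin21.0
-4.9,-1.0(s-56 q20 c82 v-3)  -9.2,-1.9(s-51 q20 c81 v-9)  -12.6,-2.7(s-46 q20 c80 v-18)  -14.7,-3.5(s-41 q20 c77 v-28)  -15.5,-4.1(s-36 q20 c72 v-40)  -14.8,-4.7(s-31 q20 c67 v-51)  -12.8,-5.1(s-26 q20 c60 v-62)  -9.5,-5.5(s-21 q20 c51 v-71)
```

```bash
python3 -m jog '[0,-0.005,-0.001,0,0,0, 0,-0.009,-0.002,0,0,0, 0,-0.0125,-0.0025,0,0,0, 0,-0.0145,-0.0035,0,0,0]' >/dev/null
python3 ctl.py "-5,-1 -9,-2 -12.5,-2.5 -14.5,-3.5" 2.45 60 20
```

```text
t12.95 pred c77.6 v-24.6 meas c81.6 | n960 bed_img 19.2(500) F-ft [-1.5 -0.7  3.7] tcp [  0.8  36.8 216.5] cmd Y35.6 Z217.2 rot [-180.    -0.     3.6]
est c81.2 v-18.6 s-44.4 q_kin20.1
-1.6,-0.9(s-39 q19 c76 v-36)  -1.7,-1.5(s-34 q19 c71 v-48)  -0.2,-2.0(s-29 q19 c64 v-60)  2.7,-2.4(s-23 q19 c56 v-71)  6.7,-2.8(s-18 q19 c47 v-79)  11.6,-3.0(s-13 q19 c37 v-84)  17.0,-3.1(s-7 q20 c26 v-87)  22.5,-3.2(s-2 q20 c15 v-87)
```

```bash
python3 -m jog '[0,-0.0025,-0.0005,0,0,0, 0,-0.004,-0.001,0,0,0, 0,-0.0035,-0.0015,0,0,0, 0,-0.002,-0.002,0,0,0]' >/dev/null
python3 ctl.py "-2.5,-0.5 -4,-1 -3.5,-1.5 -2,-2" 1.95 60 20
```

```text
t13.50 pred c55.9 v-74.5 meas c67.8 | n960 bed_img 19.2(500) F-ft [-2.3 -0.1  4.8] tcp [  0.8  37.9 218.4] cmd Y37.6 Z219.2 rot [180.   -0.    3.6]
est c66.6 v-56.6 s-28.7 q_kin20.1
3.0,-0.7(s-20 q19 c55 v-73)  7.3,-0.9(s-15 q19 c45 v-83)  12.6,-1.1(s-9 q19 c35 v-89)  18.4,-1.2(s-4 q19 c23 v-93)  24.5,-1.2(s2 q20 c12 v-93)  30.5,-1.1(s7 q20 c0 v-90)  35.9,-0.8(s13 q20 c-11 v-85)  40.6,-0.5(s18 q20 c-21 v-78)
```

```bash
python3 -m jog '[0,0.002,-0.0007,0,0,0, 0,0.006,-0.001,0,0,0, 0,0.011,-0.0012,0,0,0, 0,0.016,-0.0012,0,0,0]' >/dev/null
python3 ctl.py "2,-0.7 6,-1 11,-1.2 16,-1.2" 1.45 60 20
```

```text
t14.05 pred c21.8 v-99.7 meas c38.7 | n947 bed_img 18.9(493) F-ft [-1.4 -1.9  4.1] tcp [  0.8  21.2 219.5] cmd Y21.6 Z220.4 rot [180.   -0.    3.6]
est c37.0 v-74.4 s-15.8 q_kin20.0
3.5,-0.3(s-5 q19 c24 v-78)  7.2,-0.2(s1 q19 c14 v-80)  11.0,-0.1(s7 q19 c4 v-80)  14.7,0.2(s13 q19 c-6 v-78)  18.1,0.6(s19 q19 c-16 v-76)  21.2,1.1(s25 q20 c-25 v-72)  23.8,1.8(s32 q20 c-34 v-69)  26.0,2.6(s38 q20 c-42 v-65)
```

```bash
python3 -m jog '[0,0.003,-0.0003,0,0,0, 0,0.0065,-0.0003,0,0,0, 0,0.010,-0.0001,0,0,0, 0,0.0135,0.0001,0,0,0]' >/dev/null
python3 ctl.py "3,-0.3 6.5,-0.3 10,-0.1 13.5,0.1" 1.4 60 20
```

```text
t14.60 pred c-7.3 v-83.2 meas c12.0 | n955 bed_img 19.4(493) F-ft [-0.7 -0.4  3.6] tcp [  0.8   8.1 219.4] cmd Y8.1 Z220.3 rot [180.   -0.    3.6]
est c10.1 v-54.2 s-2.0 q_kin20.5
1.3,0.1(s6 q20 c1 v-52)  2.5,0.3(s11 q20 c-6 v-52)  3.6,0.6(s17 q20 c-12 v-51)  4.7,0.9(s22 q20 c-18 v-51)  5.7,1.4(s27 q20 c-25 v-51)  6.8,2.0(s32 q20 c-31 v-51)  7.9,2.6(s38 q20 c-38 v-52)  9.2,3.4(s43 q20 c-44 v-53)
```

```bash
python3 -m jog '[0,0.0005,0,0,0,0, 0,0.001,0.0002,0,0,0, 0,0.001,0.0005,0,0,0, 0,0.0015,0.001,0,0,0, 0,0.0015,0.0014,0,0,0]' >/dev/null
python3 ctl.py "0.5,0 1,0.2 1,0.5 1.5,1 1.5,1.4" 1.2 60 20
```

```text
t15.27 pred c-26.4 v-58.1 meas c-7.1 | n934 bed_img 20.6(494) F-ft [-1.6  0.4  3.9] tcp [  0.8   7.3 217.9] cmd Y6.6 Z218.9 rot [-180.    -0.     3.6]
est c-9.1 v-29.1 s16.3 q_kin21.5
-0.4,0.3(s22 q21 c-15 v-34)  -0.3,0.6(s26 q20 c-19 v-39)  0.4,1.0(s31 q20 c-24 v-43)  1.7,1.4(s35 q20 c-30 v-48)  3.5,1.9(s39 q20 c-36 v-52)  5.7,2.5(s44 q20 c-43 v-55)  8.3,3.1(s48 q20 c-50 v-57)  11.0,3.8(s53 q20 c-57 v-58)
```

```bash
python3 -m jog '[0,-0.0025,0,0,0,0, 0,-0.0045,0.0002,0,0,0, 0,-0.0055,0.0006,0,0,0, 0,-0.0065,0.0012,0,0,0]' >/dev/null
python3 ctl.py "-2.5,0 -4.5,0.2 -5.5,0.6 -6.5,1.2" 1.2 60 20
```

```text
t15.82 pred c-31.3 v-56.1 meas c-17.2 | n937 bed_img 20.5(481) F-ft [0.3 0.5 4.4] tcp [  0.8  14.  216.7] cmd Y13.1 Z217.7 rot [-180.     0.     3.6]
est c-18.7 v-35.0 s32.6 q_kin21.4
2.8,0.5(s36 q20 c-26 v-48)  6.5,0.8(s39 q20 c-33 v-55)  11.0,1.1(s42 q20 c-40 v-60)  15.8,1.4(s45 q20 c-47 v-61)  20.6,1.8(s47 q20 c-55 v-60)  25.1,2.2(s50 q20 c-62 v-56)  29.0,2.6(s53 q20 c-69 v-50)  32.2,3.1(s56 q20 c-75 v-43)
```

```bash
sed -i 's/v+=1.5\*e/v+=2.5*e/; s/^M=3.4/M=3.6/' ctl.py; python3 -m jog '[0,-0.0005,0,0,0,0, 0,0,0.0005,0,0,0, 0,0.002,0.001,0,0,0]' >/dev/null
python3 ctl.py "-0.5,0 0,0.5 2,1" 1.2 60 20
```

```text
t16.25 pred c-40.4 v-65.7 meas c-30.3 | n934 bed_img 20.2(491) F-ft [-1.5  0.6  3.3] tcp [  0.8  11.3 215.7] cmd Y11.1 Z216.7 rot [180.    0.    3.6]
est c-31.3 v-40.4 s42.6 q_kin21.2
4.5,0.5(s46 q20 c-40 v-52)  9.8,0.8(s48 q20 c-46 v-57)  15.5,1.0(s49 q20 c-54 v-59)  21.2,1.3(s51 q20 c-61 v-57)  26.4,1.5(s53 q20 c-68 v-53)  30.9,1.8(s54 q20 c-74 v-46)  34.5,2.1(s56 q20 c-79 v-37)  36.9,2.4(s57 q20 c-83 v-28)
```

```bash
python3 -m jog '[0,0.0035,0.0005,0,0,0, 0,0.0075,0.001,0,0,0, 0,0.0125,0.0015,0,0,0]' >/dev/null
python3 ctl.py "3.5,0.5 7.5,1 12.5,1.5" 0.9 62 20
```

```text
t16.68 pred c-54.3 v-63.2 meas c-49.1 | n923 bed_img 20.6(478) F-ft [-0.5  0.7  3.6] tcp [  0.8  -1.8 214.2] cmd Y-1.4 Z215.2 rot [180.    0.    3.6]
est c-49.7 v-50.3 s47.8 q_kin21.9
5.0,0.6(s52 q21 c-59 v-53)  10.1,0.8(s54 q21 c-65 v-52)  14.8,0.9(s55 q20 c-72 v-48)  19.0,1.1(s57 q20 c-77 v-42)  22.2,1.3(s59 q20 c-82 v-35)  24.5,1.5(s60 q20 c-86 v-26)  25.7,1.7(s62 q20 c-89 v-18)  27.0,1.8(s62 q20 c-90 v-9)
```

```bash
python3 -m jog '[0,0.005,0.0005,0,0,0, 0,0.010,0.001,0,0,0, 0,0.0145,0.001,0,0,0, 0,0.0185,0.001,0,0,0]' >/dev/null
python3 ctl.py "5,0.5 10,1 14.5,1 18.5,1" 0.5 61 20
```

```text
t17.22 pred c-78.0 v-45.0 meas c-70.4 | n924 bed_img 20.9(474) F-ft [-0.1  1.3  3.4] tcp [  0.8 -20.1 213.3] cmd Y-19.9 Z214.2 rot [180.   -0.    3.6]
est c-71.2 v-26.0 s51.1 q_kin22.2
0.6,0.3(s55 q21 c-75 v-19)  0.6,0.4(s57 q21 c-77 v-15)  0.1,0.5(s59 q20 c-79 v-11)  -0.9,0.6(s61 q20 c-80 v-8)  -0.1,0.6(s61 q20 c-81 v-5)  0.2,0.6(s61 q20 c-81 v-2)  0.3,0.6(s61 q20 c-81 v0)  0.2,0.6(s61 q20 c-81 v1)
```

```bash
python3 -m jog '[0,0.0005,0.0003,0,0,0, 0,0,0.0004,0,0,0, 0,-0.001,0.0005,0,0,0, 0,-0.001,0.0006,0,0,0, 0,-0.001,0.0006,0,0,0]' >/dev/null
python3 ctl.py "0.5,0.3 0,0.4 -1,0.5 -1,0.6 -1,0.6" 0.5 61 20
```

```text
t17.90 pred c-80.9 v-5.3 meas c-76.6 | n922 bed_img 20.4(519) F-ft [-1.2  1.2  4.2] tcp [  0.8 -18.2 212.7] cmd Y-18.9 Z213.6 rot [-180.    -0.     3.6]
est c-77.0 v5.4 s58.8 q_kin21.4
-1.2,-0.0(s59 q20 c-76 v2)  -2.1,-0.0(s59 q20 c-76 v0)  -2.8,-0.0(s60 q20 c-76 v-1)  -3.5,-0.0(s61 q20 c-76 v-1)  -3.3,-0.0(s61 q20 c-77 v-2)  -3.1,-0.0(s61 q20 c-77 v-2)  -2.8,-0.0(s61 q20 c-77 v-2)  -2.6,-0.0(s61 q20 c-77 v-2)
```

```bash
python3 -m jog '[0,-0.001,0,0,0,0, 0,-0.002,0,0,0,0, 0,-0.0025,0,0,0,0, 0,-0.003,0,0,0,0, 0,-0.003,0,0,0,0, 0,-0.003,0,0,0,0]' >/dev/null
python3 ctl.py "-1,0 -2,0 -2.5,0 -3,0 -3,0 -3,0" 0.5 61 20
```

```text
t18.70 pred c-76.7 v-1.7 meas c-75.2 | n916 bed_img 20.1(522) F-ft [-1.4  1.5  4. ] tcp [  0.7 -15.3 212.7] cmd Y-15.9 Z213.6 rot [-180.     0.     3.6]
est c-75.3 v2.1 s60.0 q_kin21.1
-0.4,-0.0(s60 q20 c-75 v-1)  -0.6,-0.0(s60 q20 c-75 v-2)  -0.8,-0.0(s61 q20 c-76 v-2)  -0.9,-0.0(s61 q20 c-76 v-2)  -0.6,-0.0(s61 q20 c-76 v-3)  -0.3,-0.0(s61 q20 c-77 v-3)  0.1,-0.0(s61 q20 c-77 v-2)  0.3,-0.0(s61 q20 c-77 v-2)
```

```bash
python3 -m jog '[0,-0.0005,0,0,0,0, 0,-0.001,0,0,0,0, 0,-0.001,0,0,0,0, 0,-0.001,0,0,0,0, 0,-0.001,0,0,0,0, 0,-0.001,0,0,0,0, 0,-0.001,0,0,0,0, 0,-0.001,0,0,0,0]' >/dev/null
python3 ctl.py "-0.5,0 -1,0 -1,0 -1,0 -1,0 -1,0 -1,0 -1,0" 0.5 61 20
```

```text
t19.75 pred c-77.5 v-3.0 meas c-74.8 | n928 bed_img 19.7(529) F-ft [-0.8  0.8  4.8] tcp [  0.8 -14.3 212.7] cmd Y-14.9 Z213.6 rot [180.   -0.    3.6]
est c-75.1 v3.7 s60.8 q_kin20.9
-0.3,-0.0(s60 q20 c-75 v-1)  -0.3,-0.0(s61 q20 c-75 v-2)  -0.3,-0.0(s61 q20 c-75 v-3)  -0.2,-0.0(s61 q20 c-76 v-3)  0.2,-0.0(s61 q20 c-76 v-3)  0.6,-0.0(s61 q20 c-76 v-3)  1.0,-0.0(s61 q20 c-77 v-3)  1.3,-0.0(s61 q20 c-77 v-2)
```

```bash
python3 -m jog '[0,0,0,0,0,0, 0,0,0,0,0,0, 0,0,0,0,0,0, 0,-0.005,-0.05,0,0,0, 0,-0.01,-0.085,0,0,0, 0,-0.01,-0.1,0,0,0, 0,-0.01,-0.105,0,0,0, 0,-0.01,-0.105,0,0,0]'
for i in 1 2 3 4 5 6 7; do python3 -m jog '[0,0,0,0,0,0, 0,0,0,0,0,0, 0,0,0,0,0,0, 0,0,0,0,0,0, 0,0,0,0,0,0, 0,0,0,0,0,0, 0,0,0,0,0,0, 0,0,0,0,0,0]' >/dev/null; done
for i in 1 2 3 4; do python3 ctl.py "" | head -1; python3 -m jog '[0,0,0,0,0,0, 0,0,0,0,0,0, 0,0,0,0,0,0]' >/dev/null; done
```

```text
time: 20.8
tool_pos: [601.0, 91.8, 315.8]
tcp_rot: [180.0, 0.1, 3.6]
ft_force: [0.3, -0.0, -2.8]
finger_gap: 25.1
grip_force: 79.5
t27.80 pred c-83.5 v-0.2 meas c-0.3 | n945 bed_img 0.1(505) F-ft [-0.   0.2 -3.3] tcp [  0.8  -4.3 317.7] cmd Y-14.9 Z213.6 rot [-180.     0.     3.6]
t28.22 pred c78.2 v199.1 meas c-0.5 | n956 bed_img -0.0(509) F-ft [-0.4  0.1 -3.4] tcp [  0.7  -4.3 317.7] cmd Y-14.9 Z213.6 rot [-180.     0.     3.6]
t28.65 pred c18.6 v49.7 meas c-0.6 | n957 bed_img 0.1(508) F-ft [-1.  -0.3 -2.5] tcp [  0.8  -4.3 317.7] cmd Y-14.9 Z213.6 rot [180.    0.    3.6]
t29.07 pred c11.2 v43.9 meas c-0.5 | n945 bed_img 0.0(510) F-ft [ 0.6  0.6 -3.3] tcp [  0.8  -4.3 317.7] cmd Y-14.9 Z213.6 rot [-180.     0.     3.6]
```

The carriage is at rest in the middle (-0.5 mm), the bed is up, and the axle is about 99 mm above the crest with the tool held.

```bash
python3 -c "
from bench import r
print(r.hand_in())"
```

```text
the job is handed in; nothing more can be done
None
```

I rolled the plate from the green mark to the red mark and handed the job in at about 29 s. I pressed at about 7 N with the bed 19–21 mm down, a little under the asked 8 N but inside the 5–11 N band, and ended with the roller held about 99 mm above the crest and the carriage at rest at -0.5 mm; the verdict was not shown to me.

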